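# Set the flip stop, run the bar up to it and arm the cut

## Task

Set up the bar stop for the next cut: flip the hinged stop flag fully down across the channel, then slide the aluminium bar along the channel until its end is against the flag. Then press the three plungers on the control box gently and slowly, one at a time: two are spare positions that just stay soft, one snaps over; push that one through its snap, so that the brass ready pin comes up and stays up. Never push hard, and do not disturb the tray, file and try square.

Things in the scene. Friction and masses are not known exactly. Their poses are not given: they have to be found in the camera images.
- station: Fixed grey-green bar stop, plate 130 x 300 x 10 mm. Origin on the table below the channel's middle, x = 5 mm short of the plate's centre; y along the channel to the stop, x across, away from the robot, z up. Channel floor z = 10 mm; steel fence 15 mm tall (inner face x = +21.5), lip 8 mm tall (x = -21.5), both 290 mm long. The flag's hinge bracket stands behind the fence.
- stop_hinge (a point): Middle of the stop flag's hinge axis, at (45, 111, 40) mm in the station's frame; the axis runs along the station's y. Flag: steel arm 12 x 12 mm in section, reaching 75 mm from the axis, with a tooth 12 mm thick that hangs into the channel when down (27 to 65 mm from the axis, to 23 mm below the arm's centre line). When down, the arm's top is 46 mm above the table.
- stop_flag (a joint): Angle of the stop flag: 0 = flipped up, leaning 20 degrees back beyond upright, away from the channel; grows as it swings over towards the channel (station -x) and down; 1.92 rad = fully down, level across the channel, on its end stop. Stiff hinge: it stays at any angle; 1 to 2 N at the tip moves it.
- stop_face (a point): Where the bar's end must come: point of the lowered flag's near face in the middle of the channel, (0, 105, 22.5) mm in the station's frame; fixed to the station.
- bar: Loose aluminium flat bar, 40 mm (x) x 140 mm (y) x 25 mm (z), 0.27 to 0.53 kg, lying in the channel, 3 mm free play across; origin at the centre of its underside, y along the bar towards the stop.
- bar_end (a point): Centre of the bar's end face that goes against the stop flag, 70 mm along +y from the bar's middle, at mid height.
- ready_pin (a joint): Height of the brass ready pin (10 mm thick) in the box's top, at (36, 83) mm in the box's frame, in metres: 0 = down, almost flush; 0.008 = fully up. It rises by as much as the snapping plunger goes down; the spare plungers do not move it.
- control_box: Fixed grey box 100 (x) x 200 (y) x 45 mm tall; origin under its centre, z up. Three black plungers, 22 mm across, outwardly alike, in a row along y, 55 mm apart, pressed straight down. Each top stands 12 to 22 mm above its steel collar, differently for each plunger and each time: find it by touch. Which one snaps changes each time.
- key_left (a point): Centre of the top of the steel collar of the plunger at +y, 48 mm above the table, on the plunger's axis. A spare plunger stays soft: 1 N at first, climbing to 3 to 4 N, then comes to a hard end 4 to 5 mm down; it springs back.
- key_middle (a point): The same for the middle plunger. The snapping plunger, wherever it is: resistance climbs from 1 or 2 N to 6 to 10 N over the first 2 mm, falls to nothing by 5 mm, then it runs down by itself and stays down at 8 mm.
- key_right (a point): The same for the plunger at -y.
- tray: Bystander: loose blue open plastic tray, 130 x 170 x 45 mm, with a wooden sanding block in it; origin at the centre of its underside.
- file: Bystander: loose flat file, 255 mm long and 22 mm high, with a wooden handle (-x), blade to +x; origin on the table under the handle's front end.
- try_square: Bystander: loose steel try square, 70 mm stock with a 100 mm blade, 14 mm high; origin under the middle of the stock.
Not all that is in view belongs to the job. Of the things shaped like the bar, the aluminium one is meant.

How it is judged:
By the outcome, as a careful person would: the job done as asked, in the order asked, and still so for the second after the job is handed in, with the robot touching nothing.
It also fails if it takes over 72 s, if anything falls off the work surface, if the arm or the gripper's body presses on something with over 40 N, if the wrist force passes 120 N, or if a joint passes its speed limit or range.

## Robot

A 7-joint arm with a two-finger parallel gripper is mounted at the origin on the work surface. World frame = base frame: x ahead of the robot, y to its left, z up, the work surface at z = 0. Lengths are in m, angles in rad, forces in N, time in s.
With the tool pointing down it reaches from about 0.4 to 0.85 m from the base axis. Payload 6.9 kg.
Tool frame: the origin (TCP) lies midway between the tips of the shut fingers; the grasp point (between the pads) lies behind it (ctrl.pinch_z is the z of the grasp point in the tool frame, in m); z points along the fingers, y is the direction in which the jaws open and shut (so a half turn about z gives the same grasp; the last joint's range is limited). The gripper opens to 85 mm and grips with 20 to 120 N. Pads are 22 mm wide; open, the fingers measure 114 mm over their backs; the gripper's body (76 mm by 85 mm) begins 54 mm behind the grasp point. The pads swing forward as they close: fully open they stand 13 mm farther back than shut.
Start: joints at [1.29, 0.507, -0.238, 1.5, 0.126, 1.149, -0.155], TCP at [0.236, -0.579, 0.231] pointing down, gripper open.
Joint ranges: [-3.08, 3.08], [-0.24, 2.05], [-1.43, 1.35], [0, 2.5], [-1.52, 4.66], [0.17, 1.96], [-2.89, 2.89]. Speed limits (rad/s): [2.39, 2.39, 3.14, 3.14, 3.14, 3.14, 3.14].

## Interface

Orientations are given as a unit quaternion [w, x, y, z].
In Python, from station import ctrl, get_state, vision, ticket, models gives the robot as it stands. Calls block until the motion is done:
- ctrl.movep(position, orientation): joint-space move of the TCP to a pose.
- ctrl.movel(position, frame=None, max_speed=0.15): straight line of the TCP; frame=None keeps the orientation; max_speed is the mean speed in m/s.
- ctrl.set_joints(angles): joint-space move.
- ctrl.ungrasp() and ctrl.close_gripper(force=None): open the fingers fully, or close them until they stop; force is the grip in N (None keeps the last).
- ctrl.pause(seconds).
- ctrl.ik(position, orientation): joint angles nearest the present ones, or None.
- get_state(): the state.
- vision.grab_frame(name): name is "scene" or "top" or "wrist"; returns (picture, depth): 400x640x3 uint8, blue, green, red; 400x640 float32, m along the optical axis (not along the pixel's ray), 0 where there is no reading.
- vision.camera_info(name): a dict with "mtx" (3x3 intrinsics, pixels), "R" (3x3) and "t" (3): a world point X has camera coordinates R X + t; the wrist camera has in their place "hand_eye" (4x4, takes a point from camera to tool coordinates, whose origin is the TCP and whose axes are the flange's). Camera axes: x right, y down, z forward; pixel columns grow to the right and rows downward; lengths in m; the calibration is good to about 2 mm. A picture is of the moment at which its call begins: read the wrist's pose just before it. camera_info takes no time and is no camera call.
A pose or a line that the arm cannot do raises ctrl.Unreachable and nothing moves.
- ticket.close_job(): hands the job in, once; it reports no verdict.
Trained networks look in the newest picture that a camera, given by its name, has taken for a name from the list of things; names that differ only in an ending like _2 or _b are one class to them, and where a whole thing is asked for, a point or a joint stands for the part that bears it (a point fixed in the world has none). Each returns a list of dicts, best first, with "p" (0 to 1); they miss things now and then, are a little off and sometimes report something else, mostly with a low value. They report only what shows in the picture. A call takes as long as a camera call. They do not tell look-alikes from the thing itself.
- models.recognise(camera, target): "point" ([column, row] in pixels, amid what is visible of it).
- models.masks_of(camera, target): "mask" (400x640 bool, what is visible of it) and "point" ([column, row] in pixels, amid what is visible of it).
The state is a dict: "time": time; "qpos": joint angles; "qd": joint speeds; "tau": joint torques, N m; "tcp_pos": TCP position; "eef_rot": TCP orientation; "contact_force": force on the tool from outside, world axes, zero at the start; "wrist_torque": the same for the moment, N m; "width": finger opening in m.
Only numpy, scipy, OpenCV 4.12 (cv2) and the standard library are available. Lean on these libraries where they do the work, as an engineer would, in place of code of your own. Each camera call takes 0.05 s, during which the arm holds its last target. There are 200 camera calls.

## Working session

There is one attempt and no reset: what is moved stays moved. The work goes in short steps, each a Python script; the robot and the scene stay as the last script left them, time stands still between calls to the robot, and variables do not carry over. Pictures are saved under pics/ and viewed, about 8 in all and at most 12, crops included, and the job is handed in when it is done.

```bash
ls; mkdir -p pics
python3 - <<'E'
from station import ctrl,get_state,vision,models
import cv2,numpy as np
np.set_printoptions(precision=4,suppress=True)
for c in("top","scene"):
    im,d=vision.grab_frame(c); cv2.imwrite(f"pics/{c}0.png",im); np.save(f"{c}0.npy",d)
    i=vision.camera_info(c); print(c,i["mtx"].tolist(),(-i["R"].T@i["t"]),i["R"].tolist())
    for t in("station","bar","stop_flag","control_box","key_left","tray","file","try_square"):
        print(t,[(np.round(r["point"]).tolist(),round(r["p"],2)) for r in models.recognise(c,t)][:5])
s=get_state();print(s["time"],s["eef_rot"],ctrl.pinch_z, s["contact_force"])
E
```

```text
pics
top [[403.24885907070944, 0.0, 315.0945420623803], [0.0, 403.24885907070944, 200.05570417894862], [0.0, 0.0, 1.0]] [0.4391 0.0156 1.2371] [[-0.015344944908184895, -0.9998805296789622, -0.0018598480267460547], [-0.9971754724819547, 0.015440151583936084, -0.07350291694521469], [0.07352285186358608, 0.0007266966236999113, -0.9972932678835561]]
station [([259.0, 209.0], 0.81)]
bar [([288.0, 103.0], 0.96), ([276.0, 209.0], 0.86), ([401.0, 222.0], 0.7), ([214.0, 296.0], 0.62), ([277.0, 272.0], 0.6)]
stop_flag [([260.0, 207.0], 0.54), ([227.0, 192.0], 0.53)]
control_box [([394.0, 222.0], 0.85)]
key_left [([391.0, 222.0], 0.73)]
tray [([359.0, 129.0], 0.62)]
file [([259.0, 141.0], 0.63), ([276.0, 211.0], 0.2)]
try_square [([276.0, 211.0], 0.65), ([414.0, 262.0], 0.53), ([258.0, 143.0], 0.39)]
scene [[399.94233768322744, 0.0, 315.9434991154613], [0.0, 399.94233768322744, 193.43909638557375], [0.0, 0.0, 1.0]] [1.5227 0.2078 0.6922] [[-0.2123646511425913, 0.9771875641490538, -0.0023915303727696704], [0.5220065139074506, 0.11137407421967736, -0.8456388206734006], [-0.8260813848424835, -0.1808321875777323, -0.5337501902131518]]
station [([389.0, 210.0], 0.85), ([261.0, 225.0], 0.52)]
bar [([362.0, 196.0], 0.94), ([371.0, 176.0], 0.93), ([329.0, 285.0], 0.74), ([424.0, 171.0], 0.7), ([369.0, 252.0], 0.37)]
stop_flag [([415.0, 199.0], 0.7)]
control_box [([255.0, 183.0], 0.89)]
key_left [([254.0, 183.0], 0.94)]
tray [([263.0, 224.0], 0.96)]
file [([369.0, 252.0], 0.64)]
try_square [([259.0, 166.0], 0.47)]
0.9 [-0.      0.9814  0.1922 -0.    ] -0.0187 [ 0.1606 -0.8705 -0.4928]
```

View pics/top0.png

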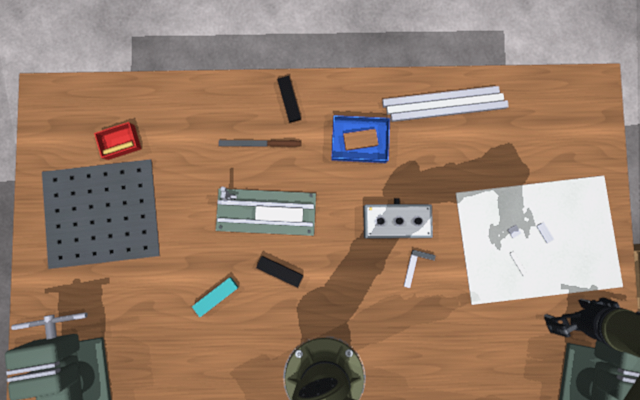

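View pics/scene0.png

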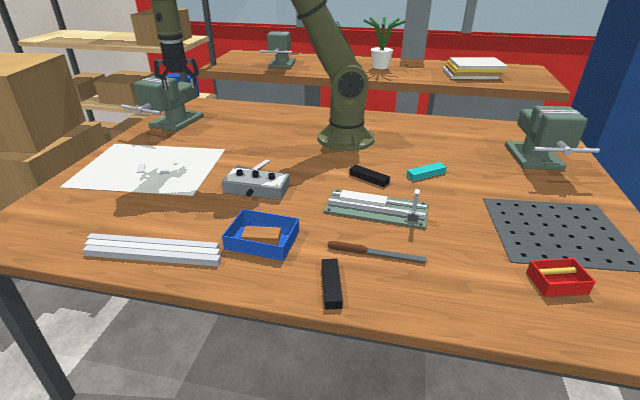

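Top view: the station spans (216–316, 188–236) with the flag up at (230,180) and the aluminium bar at (278,213). The control box is at (398,221), with plungers at about (380/399/418, 221). The try square sits close below the box. Next I'll measure poses from depth.

```bash
cat > h.py <<'E'
from station import ctrl,get_state,vision,models,ticket
import cv2,numpy as np
from scipy.spatial.transform import Rotation as Rn
np.set_printoptions(precision=4,suppress=True)
def down(yaw): # tool z down, tool y axis direction: rotated by yaw; yaw=0 -> tool x=+X, y=-Y
    q=(Rn.from_euler('z',yaw)*Rn.from_euler('x',np.pi)).as_quat(); return [q[3],q[0],q[1],q[2]]
def pose():
    s=get_state(); q=s["eef_rot"]; T=np.eye(4); T[:3,:3]=Rn.from_quat([q[1],q[2],q[3],q[0]]).as_matrix(); T[:3,3]=s["tcp_pos"]; return T
def cloud(cam):
    T=pose(); im,d=vision.grab_frame(cam); i=vision.camera_info(cam); K=i["mtx"]
    v,u=np.indices(d.shape); P=np.stack([(u-K[0,2])*d/K[0,0],(v-K[1,2])*d/K[1,1],d],-1)
    if cam=="wrist":
        M=T@i["hand_eye"]; W=P@M[:3,:3].T+M[:3,3]
    else: W=(P-np.asarray(i["t"]).ravel())@i["R"]
    W[d==0]=np.nan
    return im,W
def F(): return np.array(get_state()["contact_force"])
E
python3 - <<'E'
from h import *
im,W=cloud("top")
for n in("station","control_box"):
    r=models.masks_of("top",n)[0]; m=r["mask"].astype(bool); P=W[m]; P=P[~np.isnan(P[:,2])]
    P0=P; P=P[P[:,2]>.004]
    print(n,r["p"],m.sum(),np.percentile(P0[:,2],[1,5,25,50,75,95,99]))
    c,s,a=cv2.minAreaRect((P[:,:2]*1000).astype(np.float32)); print(c,s,a)
T=pose();print(T, vision.camera_info("wrist")["hand_eye"])
print(np.degrees(get_state()["qpos"]))
E
```

```text
station 0.84 3501 [0.003  0.0048 0.0075 0.0096 0.0134 0.0265 0.1054]
(495.58673095703125, 167.10403442382812) (299.7084655761719, 129.76763916015625) 86.29207611083984
control_box 0.83 2242 [0.0213 0.039  0.0431 0.045  0.0469 0.0495 0.0535]
(471.01568603515625, -229.4895782470703) (200.18423461914062, 119.95323181152344) 89.08736419677734
[[ 0.9262  0.3771  0.      0.2357]
 [ 0.3771 -0.9262  0.     -0.5788]
 [ 0.     -0.     -1.      0.2313]
 [ 0.      0.      0.      1.    ]] [[-0.0008 -0.9608 -0.2772  0.0703]
 [ 1.     -0.0013  0.0015 -0.0005]
 [-0.0018 -0.2772  0.9608 -0.1421]
 [ 0.      0.      0.      1.    ]]
[ 73.8838  29.077  -13.6128  85.956    7.2014  65.8266  -8.8717]
```

```bash
python3 - <<'E'
from h import *
q=down(0)
for n,p in(("control_box",[.44,-.229,.30]),("station",[.46,.15,.30])):
    ctrl.movep(p,q); im,W=cloud("wrist"); cv2.imwrite(f"pics/w_{n}.png",im); np.savez(f"w_{n}.npz",im=im,W=W)
    r=models.masks_of("wrist",n)[0]; m=r["mask"].astype(bool); P=W[m]; P=P[~np.isnan(P[:,2])]
    print(n,r["p"],m.sum(),np.percentile(P[:,2],[1,5,25,50,75,95,99]))
    P=P[(P[:,2]>(.004 if n=="station" else .040))]
    print(cv2.minAreaRect((P[:,:2]*1000).astype(np.float32)),get_state()["time"])
    for t in (("key_left",) if n!="station" else("stop_flag","bar")):
        for r in models.masks_of("wrist",t)[:4]:
            P=W[r["mask"].astype(bool)];P=P[~np.isnan(P[:,2])]; print(t,round(r["p"],2),r["point"],np.median(P,0),cv2.minAreaRect((P[:,:2]*1000).astype(np.float32)))
print(get_state()["qpos"])
E
python3 -c "
import cv2,numpy as np
cv2.imwrite('pics/both.png',cv2.resize(np.vstack([cv2.imread('pics/w_control_box.png')[50:350],cv2.imread('pics/w_station.png')[50:350]]),None,fx=1,fy=1))"
```

```text
control_box 0.58 11681 [0.0248 0.0425 0.0448 0.0457 0.0464 0.0476 0.0486]
((461.80194091796875, -227.99310302734375), (200.08468627929688, 99.91985321044922), 89.29180908203125) 2.6667
key_left 0.93 [325.4, 138.6] [ 0.4678 -0.229   0.0457] ((466.94586181640625, -228.86083984375), (225.36346435546875, 133.61862182617188), 89.12056732177734)
key_left 0.4 [355.7, 222.4] [ 0.3484 -0.278   0.0074] ((310.86907958984375, -296.5701599121094), (75.03058624267578, 117.22185516357422), 75.46319580078125)
station 0.67 17778 [0.0074 0.0081 0.0091 0.0098 0.016  0.0441 0.1084]
((496.8420715332031, 168.8108367919922), (300.10009765625, 130.27682495117188), 86.32661437988281) 4.2333
stop_flag 0.9 [205.8, 95.5] [0.5457 0.2721 0.0985] ((549.1055908203125, 297.4046325683594), (59.16038131713867, 43.380638122558594), 75.41768646240234)
bar 0.88 [243.7, 280.8] [0.2778 0.2733 0.0235] ((267.4764709472656, 273.9209289550781), (38.747798919677734, 66.92719268798828), 79.45401763916016)
bar 0.85 [338.4, 256.0] [0.3214 0.1291 0.0241] ((316.77337646484375, 127.96183013916016), (139.43955993652344, 41.58476257324219), 63.64432144165039)
bar 0.74 [341.0, 142.9] [0.4898 0.1274 0.0344] ((487.2374572753906, 127.07898712158203), (139.74072265625, 42.50655746459961), 86.24239349365234)
[ 0.0807  0.2594 -0.5812  1.734   0.1523  1.1935 -2.1143]
```

View pics/both.png

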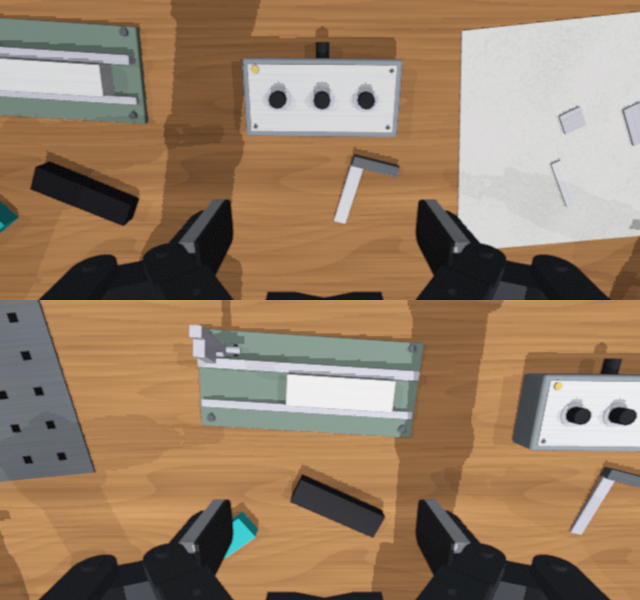

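The box view shows plungers at (277/322/366, 99) and the pin at (255,70), so the box frame is aligned with the world. The station view shows the flag up at (200,335), with the bar and channel clear. Now I'll flip the flag along an arc, with force checks.

```bash
cat >> h.py <<'E'
YS=np.radians(-3.67); RS=Rn.from_euler('z',YS).as_matrix(); OS=np.array([.4968,.1688,0])-RS@[.005,0,0]
def st(x,y,z): return (OS+RS@(np.array([x,y,z])/1000))
YB=np.radians(-.8); RB=Rn.from_euler('z',YB).as_matrix(); OB=np.array([.4618,-.2280,0])
def bx(x,y,z): return (OB+RB@(np.array([x,y,z])/1000))
def Fs(): return RS.T@F()
E
python3 - <<'E'
from h import *
d=np.load("w_control_box.npz");W=d["W"].reshape(-1,3);im=d["im"].reshape(-1,3)
L=(W-OB)@RB*1000; k=(abs(L[:,0])<48)&(abs(L[:,1])<98)
for y in(55,0,-55):
    s=k&(abs(L[:,1]-y)<20)&(L[:,2]>52)&(abs(L[:,0])<20); print(y,s.sum(),np.median(L[s],0),L[s].min(0),L[s].max(0))
    s=k&(abs(L[:,1]-y)<20)&(im.max(1)<60)&(abs(L[:,0])<25); print(' dark',s.sum(),np.median(L[s],0) if s.any() else'')
ctrl.close_gripper(20)
ctrl.movep(st(110,111,160),down(YS))
ctrl.movel(st(106,111,92),max_speed=.15); f0=Fs(); t0=get_state()["time"]; print("f0",f0,t0)
for x in range(102,60,-6):
    ctrl.movel(st(x,111,92),max_speed=.06); f=Fs()-f0; print(x,f)
    if abs(f).max()>8: break
print(get_state()["time"])
E
```

```text
55 11503 [-11.4811  57.7758 368.0434] [-19.9988  35.0004  52.2252] [ 10.4667  72.6884 391.9861]
 dark 11989 [-11.6379  57.8014 368.1708]
0 10494 [-11.1084  -0.0351 384.9959] [-13.8399 -19.9993  52.381 ] [ 10.957   19.9956 398.7956]
 dark 10188 [-11.0924  -0.0333 385.3127]
-55 12310 [-10.0194 -61.1632 368.7468] [-19.9964 -74.9989  52.5657] [ 10.944  -35.013  392.1708]
 dark 11935 [-10.0172 -61.9226 370.2146]
f0 [-0.2894 -0.0641  0.7402] 6.6417
102 [ 0.2078 -0.0336 -0.4407]
96 [ 0.3299 -0.5343 -0.3294]
90 [ 1.4139 -0.2117 -1.2561]
84 [ 0.4134 -0.5448 -0.6988]
78 [-0.1078  0.1964 -0.7571]
72 [-0.1559 -0.092  -0.3883]
66 [ 0.8159  1.0175 -0.3153]
8.3917
```

Run:
```python
from h import *
ctrl.movel(st(66,111,100),max_speed=.1); f0=np.array([0,0,.3])
r=60
for a in list(range(0,-84,-7))+[-84]:
    p=np.radians(a); C=np.array([45+r*np.sin(p)+6*np.cos(p),40+r*np.cos(p)-6*np.sin(p)])
    ctrl.movel(st(C[0]+11,111,C[1]),max_speed=.08); f=Fs()-f0; print(a,C,f)
    if abs(f).max()>10: print("stop");break
else:
    z=C[1]
    while z>42:
        z-=1; ctrl.movel(st(-4,111,z),max_speed=.02); f=Fs()-f0; print(z,pose()[2,3],f)
        if f[2]>6: break
print(get_state()["time"])
```

```text
0 [ 51. 100.] [-0.3264 -0.2198  0.0181]
-7 [ 43.6431 100.284 ] [ 0.715  -0.4529  0.0345]
-14 [36.3065 99.6693] [ 0.0546 -0.1299 -0.2969]
-21 [29.0994 98.165 ] [ 0.5005 -0.5545 -0.1245]
-28 [22.1294 95.7937] [ 0.2198  0.4734 -1.2705]
-35 [15.5003 92.5906] [ 0.7142  0.0735 -0.9022]
-42 [ 9.311  88.6035] [-0.3006  0.6071 -0.1836]
-49 [ 3.6538 83.8918] [0.065  0.4316 0.1338]
-56 [-1.3871 78.5258] [-0.0357 -0.2289 -0.5475]
-63 [-5.7364 72.5855] [ 0.5288  0.4111 -0.0236]
-70 [-9.3294 66.1594] [ 0.5009 -0.0308 -0.8781]
-77 [-12.1125  59.3433] [ 0.8331  0.457  -0.6902]
-84 [-14.0441  52.2388] [-0.1076  0.2705  0.8135]
51.23883916826884 0.051329672926689135 [ 0.1339 -0.1475 -0.7991]
50.23883916826884 0.050250135416647405 [-0.1365  0.3318 -0.2614]
49.23883916826884 0.049170741222570466 [-0.8965 -0.6205 -0.4364]
48.23883916826884 0.04815311779839261 [ 0.4145 -0.1697  0.4804]
47.23883916826884 0.04715556858822771 [-0.1707  0.2978 -0.5295]
46.23883916826884 0.046194783408857035 [-0.0975  0.2968  0.4403]
45.23883916826884 0.04598822902300276 [-1.573  -2.4099  7.6745]
13.6417
```

Run:
```python
from h import *
ctrl.movel(st(-4,111,75)); ctrl.movel(st(0,-138,75),max_speed=.25); ctrl.movel(st(0,-138,17),max_speed=.12); f0=Fs(); print(f0,pose()[:3,3],get_state()["time"])
ctrl.movel(st(0,-120,17),max_speed=.05); f0=(f0+0*f0); print(Fs()-f0)
y=-120
while y<-30:
    y+=5 if y<-66 else 1
    ctrl.movel(st(0,y,17),max_speed=.06 if y<-66 else .03); f=Fs()-f0; print(y,f)
    if abs(f[1])>5: break
print(get_state()["time"])
im,_=vision.grab_frame("top"); cv2.imwrite("pics/t2.png",cv2.resize(im[170:250,195:335],None,fx=5,fy=5,interpolation=cv2.INTER_CUBIC))
```

```text
[-0.3354  0.4887  0.5995] [0.4831 0.0322 0.0172] 15.775
[ 0.1142 -0.7583 -0.349 ]
-115 [ 0.1874 -1.6762  0.3608]
-110 [ 0.7244 -2.6801  1.2003]
-105 [ 0.1033 -2.5829  0.1471]
-100 [ 1.2413 -2.539   0.1853]
-95 [ 0.5683 -3.2428  1.2987]
-90 [-0.1248 -2.2947  1.377 ]
-85 [ 0.3693 -3.0454  1.3625]
-80 [ 0.4061 -2.571   0.8992]
-75 [ 0.4034 -3.0945  1.3612]
-70 [ 0.2297 -2.0733  0.279 ]
-65 [ 0.5313 -2.4335  0.7947]
-64 [ 0.1091 -3.8859  1.8966]
-63 [ 0.8269 -4.0132  1.1263]
-62 [-0.1296 -5.0138  1.2975]
19.85
```

View pics/t2.png

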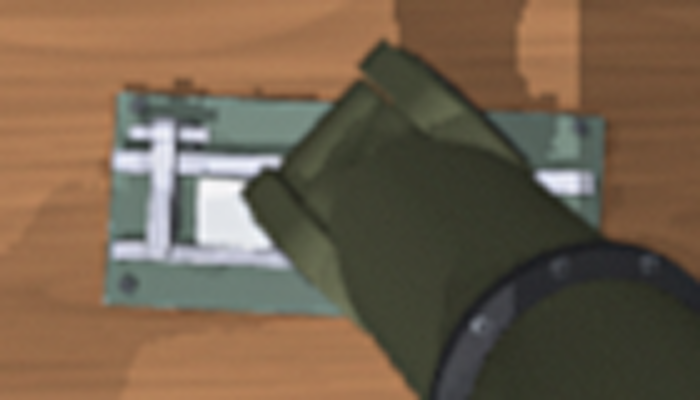

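The flag lies level across the channel at (160,190). The bar's end is at (197,213), about 8–12 mm short, so that 5 N was friction. Continuing.

Run:
```python
from h import *
f0=np.array([-.3,.5,.6]); y=-62
while y<-30:
    y+=2 if y<-54 else 1; ctrl.movel(st(0,y,17),max_speed=.04); f=Fs()-f0; print(y,((pose()[:3,3]-OS)@RS*1000),f)
    if abs(f[1])>9: break
print(get_state()["time"])
im,_=vision.grab_frame("top"); cv2.imwrite("pics/t3.png",cv2.resize(im[170:250,195:335],None,fx=5,fy=5,interpolation=cv2.INTER_CUBIC))
```

```text
-60 [  0.0094 -59.5735  16.977 ] [-0.1583 -2.7613  0.2716]
-58 [ -0.0118 -57.6158  16.9738] [ 0.1322 -3.6322  0.1508]
-56 [ -0.0111 -55.6911  16.9774] [-0.8949 -3.8385 -0.8085]
-54 [ -0.0206 -53.72    16.9739] [-0.0719 -2.1135 -0.3879]
-53 [ -0.0236 -52.9298  16.9775] [ 0.4718 -3.6979 -0.8342]
-52 [  0.0042 -51.8596  16.9795] [-0.2914 -3.7196  0.1505]
-51 [ -0.0127 -50.8089  16.9816] [ 0.2595 -4.1439 -0.9099]
-50 [ -0.0158 -49.7728  16.9939] [ 0.9121 -3.8518 -0.6129]
-49 [  0.0208 -48.8091  17.0087] [ 0.8203 -4.1588 -0.3202]
-48 [  0.011  -47.795   16.9901] [ 0.8303 -3.7145 -0.5991]
-47 [ -0.0405 -47.4459  17.005 ] [-0.0655 -6.6561  0.5561]
-46 [ -0.0645 -47.409   16.9944] [ 0.7567 -7.9473  1.5922]
-45 [ -0.0891 -47.3583  16.9851] [ 0.5011 -9.9648  3.3832]
23.15
```

View pics/t3.png

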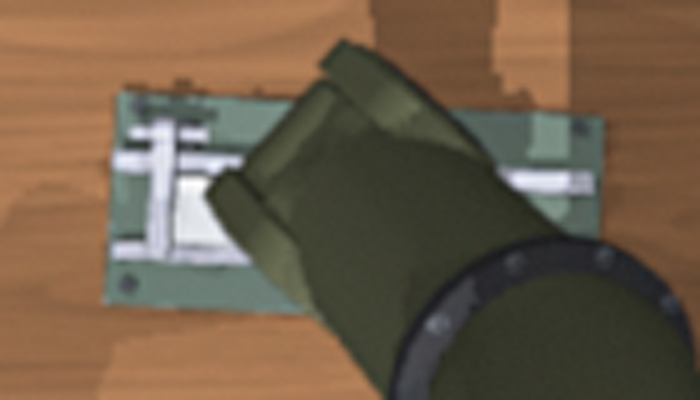

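The bar's end now touches the flag at (175,210). The force rise and stalled finger agree, with the face at the expected y=-35. Retract, then press the left key.

```bash
cat >> h.py <<'E'
def fz(n=5):
    v=[]
    for _ in range(n): v.append(F()); ctrl.pause(.008)
    return np.mean(v,0)
def press(y):
    ctrl.movel(bx(0,y,74),max_speed=.15); f0=fz(12)[2]; zc=73.; zt=None; pk=0; kind=None; log=[]
    while zc>48:
        zc-=.5; ctrl.movel(bx(0,y,zc),max_speed=.01); f=fz()[2]-f0; z=pose()[2,3]*1000; log.append((round(z,1),round(float(f),1)))
        if zt is None and f>.9: zt=z
        dep=0 if zt is None else zt-z; pk=max(pk,f)
        if f>12: kind="limit";break
        if kind is None and f>5: kind="snap" if dep<3.2 else "hard end"
        if kind=="hard end": break
        if kind is None and dep>3.6: kind="spare";break
        if kind=="snap" and dep>6.5: break
    ctrl.movel(bx(0,y,78),max_speed=.05)
    print(y,kind,"touch",zt,"peak",pk,log,get_state()["time"],flush=True); return kind
E
python3 - <<'E'
from h import *
d=np.load("w_control_box.npz");W=d["W"].reshape(-1,3);im=d["im"].reshape(-1,3)
L=(W-OB)@RB*1000; k=(abs(L[:,0])<25)&(abs(L[:,1])<80)&(L[:,2]>53)&(L[:,2]<80)
for y in(55,0,-55):
    s=k&(abs(L[:,1]-y)<20); print(y,s.sum(),L[s].mean(0),L[s].min(0),L[s].max(0))
ctrl.movel(st(0,-65,17),max_speed=.06); ctrl.movel(st(0,-65,95),max_speed=.2)
ctrl.movel(bx(0,55,95),frame=None,max_speed=.25)
im,_=vision.grab_frame("top"); cv2.imwrite("pics/t4.png",cv2.resize(im[170:250,195:335],None,fx=5,fy=5,interpolation=cv2.INTER_CUBIC))
print(get_state()["time"])
press(55)
E
```

```text
55 259 [ 0.4598 54.2496 62.4347] [-10.1111  43.9553  53.068 ] [10.4667 64.9182 64.9187]
0 251 [ 0.5722  0.0724 63.9293] [-10.6309  -9.7098  53.1831] [10.957   9.8207 66.8466]
-55 258 [  0.5305 -54.2343  61.5098] [-10.1472 -64.9873  53.2381] [ 10.6613 -44.086   64.1458]
25.5417
55 spare touch 63.02220195748917 peak 3.1619806629780585 [(np.float64(72.7), -0.4), (np.float64(72.0), 0.0), (np.float64(71.5), -0.2), (np.float64(71.0), -0.2), (np.float64(70.5), -0.3), (np.float64(70.0), -0.3), (np.float64(69.5), -0.5), (np.float64(69.0), 0.4), (np.float64(68.5), -0.5), (np.float64(68.0), -0.2), (np.float64(67.5), 0.1), (np.float64(67.0), -0.4), (np.float64(66.5), -0.0), (np.float64(66.0), -0.2), (np.float64(65.5), -0.5), (np.float64(65.0), -0.2), (np.float64(64.5), 0.1), (np.float64(64.0), -0.3), (np.float64(63.6), 0.7), (np.float64(63.0), 1.4), (np.float64(62.5), 1.5), (np.float64(62.0), 1.6), (np.float64(61.5), 1.6), (np.float64(61.0), 2.4), (np.float64(60.5), 2.5), (np.float64(60.0), 2.3), (np.float64(59.5), 3.2), (np.float64(59.0), 3.1)] 34.6833
```

View pics/t4.png

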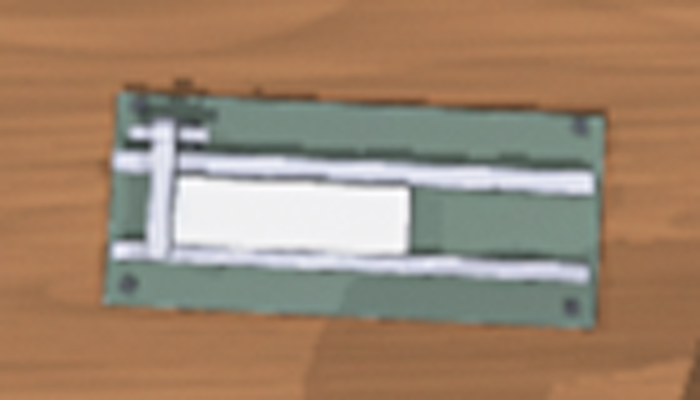

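The bar is seated against the flag (edges meet at x≈175). The left plunger is a spare. Next, middle and right.

```bash
sed -i 's/def press(y):/def press(y,zs=73.):/; s/zc=73\./zc=zs/; s/bx(0,y,74)/bx(0,y,zs+.5)/; s/round(z,1)/round(float(z),1)/' h.py
python3 - <<'E'
from h import *
ctrl.movel(bx(0,0,78)); press(0,69.5)
ctrl.movel(bx(0,-55,78)); press(-55,67.)
E
```

```text
0 hard end touch 64.02057402757713 peak 7.769701362461068 [(69.1, -0.2), (68.5, -0.2), (68.0, -0.1), (67.5, 0.0), (67.0, -0.3), (66.5, -0.5), (66.0, -0.3), (65.5, -0.1), (65.0, 0.1), (64.5, 0.8), (64.0, 1.1), (63.5, 1.3), (63.0, 1.3), (62.5, 1.5), (62.0, 1.8), (61.5, 1.8), (61.0, 1.9), (60.5, 2.6), (60.4, 7.8)] 41.6
-55 snap touch 62.16144187238119 peak 8.869094342992662 [(66.7, 0.1), (66.0, 0.1), (65.5, 0.0), (65.0, 0.0), (64.5, -0.4), (64.0, -0.1), (63.5, -0.2), (63.0, -0.3), (62.5, 0.7), (62.2, 3.2), (61.7, 5.3), (61.3, 6.7), (60.9, 7.3), (60.5, 8.3), (60.0, 8.9), (59.4, 8.0), (58.8, 6.1), (58.0, 2.6), (57.2, -0.0), (56.9, -0.1), (56.5, 0.1), (56.0, 0.6), (55.5, -0.0)] 49.775
```

Run:
```python
from h import *
ctrl.movel(bx(-10,-30,210),max_speed=.25)
im,W=cloud("wrist"); print(get_state()["time"],F())
L=(W.reshape(-1,3)-OB)@RB*1000
for n,x,y in(("pin",36,83),("L",0,55),("M",0,0),("R",0,-55)):
    s=np.hypot(L[:,0]-x,L[:,1]-y)<7; z=L[s,2]; z=z[(z>30)&(z<80)]; print(n,z.size,np.percentile(z,[50,90]))
t,_=vision.grab_frame("top")
cv2.imwrite("pics/f.png",np.vstack([im,cv2.resize(t[140:260,180:340],(640,480))[:200]]))
```

```text
50.5167 [-0.6297 -0.4552 -0.9962]
pin 190 [53.911  57.5328]
L 165 [62.9493 63.817 ]
M 165 [64.2344 65.1462]
R 159 [53.7835 54.6542]
```

View pics/f.png

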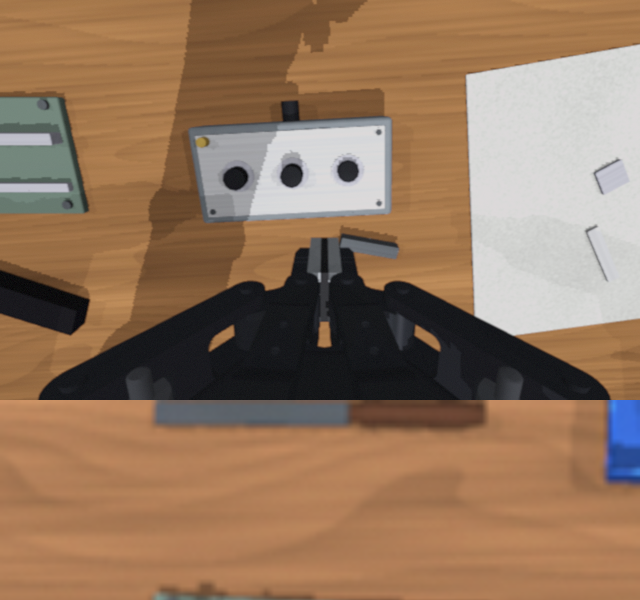

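The brass pin at (202,142) stands about 8 mm proud. The right plunger is down at 54 mm and the spares have sprung back. Handing in.

```bash
python3 -c "
from station import ticket;print(ticket.close_job())"
```

```text
the job is handed in; nothing more can be done
None
```

The bar stop is set and the ready pin is up. I handed the job in at about 50.5 s on the robot's clock, with the gripper clear of everything.

- **Flag:** I swung it over onto its end stop. It met firm resistance of about 8 N with the arm's top at 46 mm, which is the height given for fully down.
- **Bar:** I pushed it along the channel until it stalled at about 10 N. The finger's position was consistent with the bar's end at the stop face. After I backed off, the top picture showed no gap between the bar and the flag.
- **Plungers:** I pressed all three, one at a time, in 0.5 mm steps.
  - The left one stayed soft, reaching about 3 N; I stopped before its hard end.
  - The middle one was soft too and touched its hard end briefly at 7.8 N.
  - The right one snapped: it peaked at 8.9 N, dropped to nothing, and stayed down.
- **Ready pin:** The last wrist picture's depth readings put the right plunger about 8 mm lower than before and both spares back up. The brass pin stood roughly 8 mm or more above the 45 mm box top, though depth noise makes that figure approximate.
- **Possible slip:** My first bar push stopped about 10 mm short because I took friction for the flag. The top picture showed the gap, so I carried on until the bar was seated.
- **Tray, file and try square:** My paths stayed clear of all three, but I did not measure their positions again at the end.

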